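# Draw a stiff jig pin with self-closing tweezers

### The job

The flat locating pin is stuck down in the drilling jig. Squeeze the self-closing tweezers open to take them off their stand, lower them round the pin and let them snap shut below its head; then take them by the solid block at their top, draw the pin up to its stop, which you must feel for, and hold a pull of about 15 N on the stop for half a second to set it, never loading jig or pin with more than 20 N. Leave the pin fully drawn with the tweezers gripping it upright; touch jig and pin with the tweezers only, and leave the things around in place.

Things in the scene. Friction and masses are not known exactly. Their poses are not given: they have to be found in the camera images.
- tweezers: Bright steel self-closing cross-lock tweezers, 136 mm tall, 90 g, upright, jaws down, on the stand at the start. Origin: between the jaws, at their lower edge; z up to the head block, y the line along which jaws and paddles move. Squeezing the paddles together along y opens the jaws (the arms cross); letting go shuts them.
- tweezers_paddles (a point): Middle between the two ribbed paddles, 92 mm above the tweezers' origin; same axes. Each paddle is 14 mm wide in x and 24 mm tall; they are 44 mm apart over their outer faces at rest, about 39 mm when fully squeezed (hard stops in the arms limit it). Grip force of 20 to 60 N squeezes fully.
- tweezers_head (a point): Centre of the solid dark block at the top of the tweezers, 16 mm (x) x 20 mm (y) x 26 mm tall, 123 mm above the tweezers' origin; same axes. Gripping it does not open the jaws. Its underside is 6 mm above the top of the paddles.
- tweezers_jaws (a point): Middle between the jaw feet, 4 mm above the origin of the tweezers (half-way up the feet); same axes. Each jaw is a blade ending in an inturned foot 14 mm wide (x) and 8 mm tall: the feet close under the pin's head on its shank; between the blades above the feet there is room for the head.
- tw_arm_l (a joint): Opening of the arm whose paddle is on the tweezers' +y side (rad). 0: jaw against an 8 mm thick bar (stand tongue or pin shank); -0.03 shut on nothing; 0.115 open stop (jaw 13 mm out, paddle under 3 mm in). A spring shuts it: about 8 N on the paddle starts to open it from 0, about 14 N opens it fully; the jaw bites with about 2 N.
- tw_arm_r (a joint): Opening of the arm whose paddle is on the tweezers' -y side (rad). 0: jaw against an 8 mm thick bar (stand tongue or pin shank); -0.03 shut on nothing; 0.115 open stop (jaw 13 mm out, paddle under 3 mm in). A spring shuts it: about 8 N on the paddle starts to open it from 0, about 14 N opens it fully; the jaw bites with about 2 N.
- stand: Parking stand, fixed: dark 70 x 70 mm foot plate 8 mm thick, with an upright steel tongue 14 mm (x) x 8 mm (y), its top 30 mm above the bench. Origin under its centre; x and y along the plate. The tweezers stand on the plate with their jaws round the tongue, turned as the stand is.
- jig: Drilling jig, fixed: dark base plate 110 (x) x 90 (y) x 12 mm with four bolt heads, on it a grey block 60 x 54 mm whose top is 46 mm above the bench. Origin under its centre, z up. The pin stands upright in the centre of the block.
- pin_head (a point): Centre of the pin's head; axes as the jig's. Head: flat steel, 18 (x) x 16 (y) x 5 mm thick; shank under it: flat bar 14 (x) x 8 (y) mm. Centre 60 to 79 mm above the bench at the start. The pin slides up stiffly (5 N of friction) and stays where it is left. Its upper stop comes 16 to 22 mm above the start, at 82 to 95 mm, differently each time: feel for it. It is a stiff spring buffer of 5 N per mm.
- cup: plain steel bearing cup ring, 44 mm across, 12 mm tall, lying on the bench; origin under its centre. A bystander.
- hub: bicycle front hub, 43 x 100 x 43 mm, lying on the bench; origin under its centre. A bystander.
- driver: screwdriver with orange handle, 25 x 170 x 24 mm, lying; origin under its centre. A bystander.
- spanner: ring and open spanner, 24 x 164 x 5 mm, lying; origin under its centre. A bystander.
- pill: white lidded jar, 48 mm across, 85 mm tall; origin under its centre. A bystander.
- bolt: bolt with nut, 15 x 60 x 13 mm, lying; origin under its centre. A bystander.
There are look-alikes about, which are no part of the job. Of the things that look like the tweezers, the middle-sized one is meant.

How it is judged:
By the outcome, as a careful person would: the job done as asked, in the order asked, and still so for the second after the job is handed in, with the robot touching nothing.
It also fails if it takes over 58 s, if anything falls off the work surface, if the arm or the gripper's body presses on something with over 40 N, if the wrist force passes 120 N, or if a joint passes its speed limit or range.

### The arm

A 6-joint arm with a two-finger parallel gripper is mounted at the origin on a cart in front of the work surface, level with it; the furniture and walls round the work are solid. World frame = base frame: x ahead of the robot, y to its left, z up, the work surface at z = 0. Lengths are in m, angles in rad, forces in N, time in s.
With the tool pointing down it reaches from about 0.425 to 0.925 m from the base axis. Payload 12.5 kg.
Tool frame: the origin (TCP) lies at the very end of the fingers, on their centre line; the grasp point (between the pads) lies 19 mm behind it; y points along the fingers, x is the direction in which the jaws open and shut, and the axes are right-handed (so a half turn about y gives the same grasp; the last joint's range is limited). The gripper opens to 85 mm and grips with 20 to 120 N. Pads are 22 mm wide; open, the fingers measure 114 mm over their backs; the gripper's body (76 mm by 85 mm) begins 54 mm behind the grasp point. The pads swing forward as they close: fully open they stand 13 mm farther back than shut.
Start: joints at [1.042, 0.491, 1.559, -0, 1.092, -0.106], TCP at [0.256, 0.57, 0.231] pointing down, gripper open.
Joint ranges: [-3.1, 3.1], [-0.84, 2.19], [0.05, 2.79], [-1.13, 4.28], [0.06, 2.93], [-2.69, 2.69]. Speed limits (rad/s): [2.22, 2.22, 2.79, 3.14, 3.14, 3.14].

### API

Orientations are given as a unit quaternion [x, y, z, w].
In Python, from station import * gives the robot as it stands. The module is installed in compiled form; this text tells all that it offers.
- The arm moves only by the tool jog_arm, never from a script. Its argument "deltas" is a list that holds one entry, the list of rows, each a list of 7 numbers: the shift along the tool's x, y, z in mm, then the turn, a rotation vector about the tool's x, y, z in rad, then the opening, from 0 (shut) to 1 (fully open). A call has 1 to 5 rows; each row is the pose to reach, as a shift and turn from the pose commanded when the call began, along the tool's axes at that moment; what a row does not reach only later rows make up. A row lasts 1/8 s, in which the tool goes at most 62.5 mm and 10.7 degrees, less where a joint would pass 70% of its speed; a pose out of reach is approached as far as the arm can. A call with a gripper value outside its range is refused whole. The fingers move at their own pace and stop on an object; the grip force is fixed at half the most. Time passes only in rows, so rows that repeat a pose let the fingers close. It gives the time, the measured TCP pose, the force and the opening at its end, in the units of the state.
- get_obs(): the state, without advancing time (a new reading comes with each control period).
- camera(name): name is "side" or "top" or "wrist"; returns a dict with "frame" (384x512x3 uint8, red, green, blue), "vfov" (degrees; the focal length in pixels is half the picture's height over the tangent of half this angle, whatever the lens; pixels are square), "cx", "cy" (the principal point, pixels), "cam_to_world" (4x4, takes a point from camera to world coordinates); the wrist camera has in their place "T_tool_cam" (4x4, takes a point from camera to tool coordinates, whose origin is the TCP and whose axes are the tool frame's). Camera axes: x right, y down, z forward; pixel columns grow to the right and rows downward; lengths in m; the calibration is good to about 2 mm. A picture is of the moment at which its call begins: read the wrist's pose just before it. There is no depth.
- hand_in(): hands the job in, once; it reports no verdict.
Trained networks look in a picture, given as the dict that the camera call returned (one of the last four; its "shot" number tells which), for a name from the list of things; names that differ only in an ending like _2 or _b are one class to them, and where a whole thing is asked for, a point or a joint stands for the part that bears it (a point fixed in the world has none). Each returns a list of dicts, best first, with "p" (0 to 1); they miss things now and then, are a little off and sometimes report something else, mostly with a low value. They report only what shows in the picture. A call takes as long as a camera call. They do not tell look-alikes from the thing itself.
- find_in(picture, label): "centre" ([x, y, z] in m, in world coordinates, good to about 4 mm: the middle of the surface that is visible of it).
- regions_of(picture, label): "region" (384x512 bool, what is visible of it).
The state is a dict: "time_s": time; "joint_pos": joint angles; "qvel": joint speeds; "tau": joint torques, N m; "position": TCP position; "eef_rot": TCP orientation; "contact_force": force on the tool from outside, world axes, zero at the start; "ft_torque": the same for the moment, N m; "width": finger opening in m.
Only numpy, scipy, OpenCV 4.12 (cv2) and the standard library are available. Lean on these libraries where they do the work, as an engineer would, in place of code of your own. Each camera call takes 0.05 s, during which the arm holds its last target.

## Working session

There is one attempt and no reset: what is moved stays moved. The work goes in short steps, Python scripts to look and compute and a tool call to move; the robot and the scene stay as the last step left them, time stands still between calls to the robot, and variables do not carry over. Pictures are saved under pics/ and viewed, and the job is handed in when it is done.

Besides the shell and the picture viewer there is one more tool, called after "Call:" by a JSON object that holds its "api" and its "payload", one argument or row to a line. jog_arm: Moves the arm, as the interface text tells. Its arguments: {"type":"object","properties":{"deltas":{"type":"array","items":{"type":"array","items":{"type":"array","items":{"type":"number"}}}}},"required":["deltas"]}

```bash
mkdir -p pics; python3 - <<'E'
from station import *
import cv2,pickle
o=get_obs();print({k:np.round(v,3).tolist() if hasattr(v,'__len__') else v for k,v in o.items()} if 0 else o)
D={}
for n in("side","top","wrist"):
    c=camera(n);D[n]=c;cv2.imwrite(f"pics/a_{n}.png",c["frame"][:,:,::-1])
    print(n,c["vfov"],c["cx"],c["cy"],c.get("cam_to_world",c.get("T_tool_cam")))
    for l in("tweezers","stand","jig","pin_head","tweezers_head","tweezers_paddles","cup","hub","driver","spanner","pill","bolt"):
        try:
            for r in find_in(c,l): print(n,l,[round(float(v),4) for v in r["centre"]],round(float(r["p"]),2))
        except Exception as e: print(l,e)
pickle.dump((o,D),open("a.pkl","wb"))
E
```

```text
{'time_s': 0.0, 'joint_pos': array([ 1.04242025e+00,  4.91559872e-01,  1.55945111e+00, -1.40286005e-06,
        1.09172295e+00, -1.05619610e-01]), 'qvel': array([ 0.00093647,  0.00043552,  0.0012829 ,  0.00123205, -0.00159654,
        0.00075315]), 'tau': array([ 3.86348056e-04, -6.18453455e+01, -2.61594629e+01, -1.59457277e-04,
        4.13225425e-03,  1.42114749e-05]), 'position': array([0.25629541, 0.56977845, 0.23072698]), 'eef_rot': array([ 0.59395751,  0.3836078 , -0.38432748, -0.59359239]), 'contact_force': array([-0.3168789 , -0.10162452, -0.78572571]), 'ft_torque': array([-0.05934755,  0.02546389,  0.00887377]), 'width': 0.08555885034803949}
side 51.35387341195975 252.2027138793268 196.51359123227135 [[-0.99833153  0.01002982 -0.05686444  0.59270659]
 [ 0.05604114  0.40557711 -0.91234127  1.24723545]
 [ 0.01391229 -0.9140058  -0.4054625   0.61991849]
 [ 0.          0.          0.          1.        ]]
side tweezers [0.6739, 0.5229, 0.1069] 0.55
side stand [0.5166, 0.1288, 0.1137] 0.63
side jig [0.4715, -0.1284, 0.0369] 0.71
side tweezers_head [0.6718, 0.5273, 0.1079] 0.91
si
[... 1119 characters left out ...]
0.64
top tweezers_paddles [0.4171, 0.1861, 0.0836] 0.58
top cup [0.4589, -0.0387, 0.0084] 0.54
top hub [0.6569, 0.0771, 0.0292] 0.52
top hub [0.375, 0.123, 0.0016] 0.44
top driver [0.4117, -0.2861, 0.0172] 0.66
top spanner [0.3751, 0.1249, 0.0009] 0.65
top pill [0.5681, -0.327, 0.088] 0.57
top bolt [0.3882, -0.0525, 0.012] 0.61
top bolt [0.4149, -0.2865, 0.0168] 0.37
wrist 60.725992828511636 256.5382693482433 190.16778418234605 [[ 9.99999458e-01 -5.45528361e-04 -8.87238148e-04  4.74773314e-04]
 [ 6.74998296e-04 -3.09302316e-01  9.50963523e-01 -1.42601081e-01]
 [-7.93202386e-04 -9.50963606e-01 -3.09301780e-01  8.02989907e-02]
 [ 0.00000000e+00  0.00000000e+00  0.00000000e+00  1.00000000e+00]]
```

View pics/a_side.png

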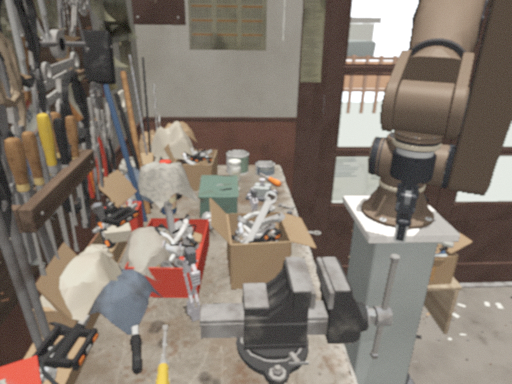

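View pics/a_top.png

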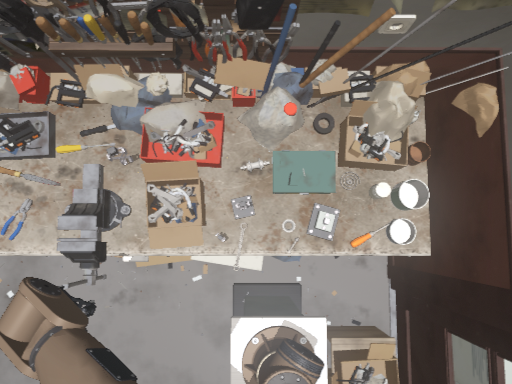

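View pics/a_wrist.png

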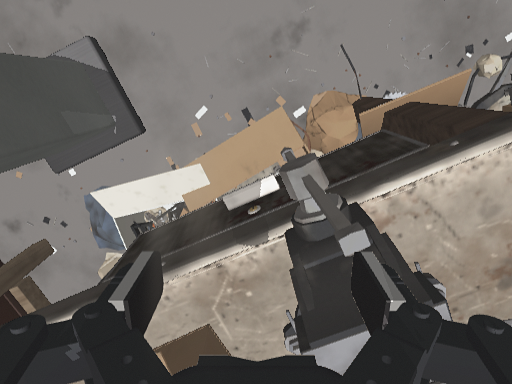

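```bash
python3 - <<'E'
import cv2
t=cv2.imread("pics/a_top.png");cv2.imwrite("pics/a_topz.png",cv2.resize(t[140:260,200:400],None,fx=4,fy=4,interpolation=cv2.INTER_CUBIC))
t=cv2.imread("pics/a_side.png");cv2.imwrite("pics/a_sidez.png",cv2.resize(t[140:290,170:330],None,fx=4,fy=4,interpolation=cv2.INTER_CUBIC))
E
```

```text
(no output)
```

View pics/a_topz.png

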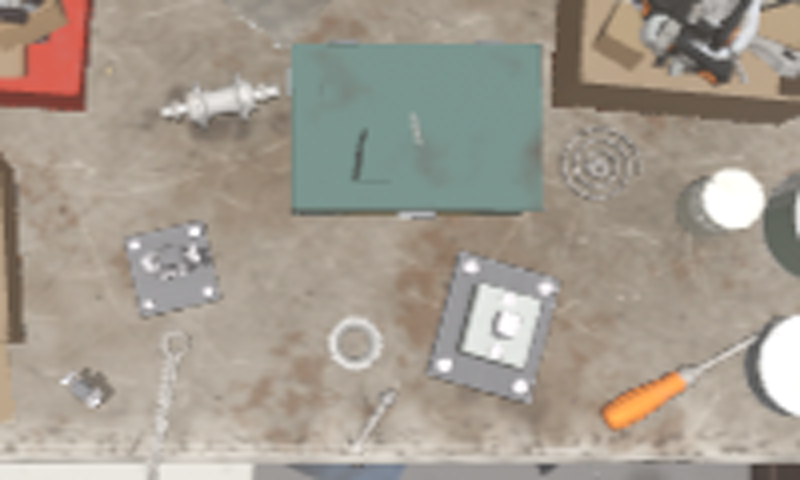

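View pics/a_sidez.png

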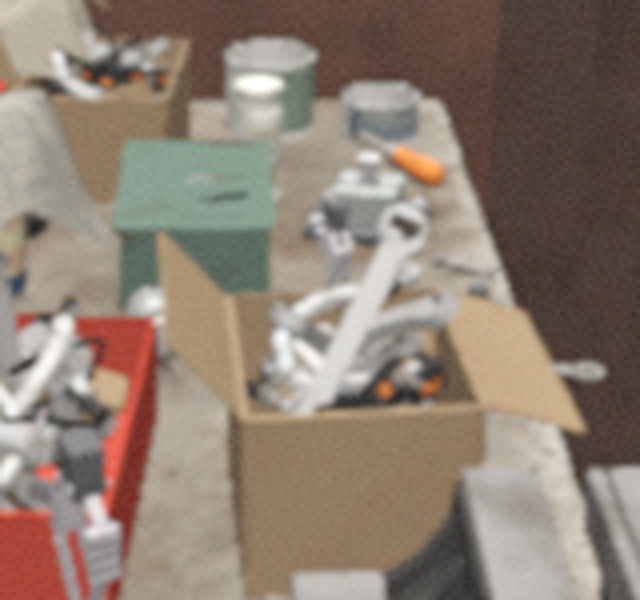

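```bash
cat > h.py <<'E'
from station import *
import numpy as np,cv2
from scipy.spatial.transform import Rotation as R
def Rt(th):
    x=np.array([np.cos(th),np.sin(th),0]);y=np.array([0,0,-1.]);return R.from_matrix(np.stack([x,y,np.cross(x,y)],1))
def state():
    o=get_obs();r=R.from_quat(o["eef_rot"]);m=r.as_matrix();return o,r,m
def go(p,thdeg):
    o,r,m=state();d=m.T@(np.array(p)-o["position"])*1000
    rv=(r.inv()*Rt(np.radians(thdeg))).as_rotvec()
    print("now",o["position"].round(4),"th",np.degrees(np.arctan2(m[1,0],m[0,0])).round(2),"tilt",m[:,1].round(4),"F",o["contact_force"].round(2),"w",round(o["width"],4),"t",round(o["time_s"],2), "q",o["joint_pos"].round(2))
    print("shift",d.round(1),"rot",rv.round(4))
def snap(n,f):
    o,r,m=state();c=camera(n);cv2.imwrite(f"pics/{f}.png",c["frame"][:,:,::-1])
    T=c.get("cam_to_world")
    if T is None:
        W=np.eye(4);W[:3,:3]=m;W[:3,3]=o["position"];T=W@c["T_tool_cam"]
    c["T"]=T;f_=192/np.tan(np.radians(c["vfov"]/2));c["K"]=np.array([[f_,0,c["cx"]],[0,f_,c["cy"]],[0,0,1]]);return c
def proj(c,P):
    q=np.linalg.inv(c["T"])@np.r_[P,1];u=c["K"]@q[:3];return u[:2]/u[2]
def back(c,u,z):
    d=c["T"][:3,:3]@np.linalg.inv(c["K"])@np.array([u[0],u[1],1.]);o=c["T"][:3,3];return o+d*(z-o[2])/d[2]
E
python3 - <<'E'
from h import *
go([.256,.57,.45],-78.7)
go([.47,.12,.40],-78.7)
go([.47,.12,.40],101.3)
E
```

```text
now [0.2565 0.57   0.2313] th 65.78 tilt [ 1.e-04  1.e-04 -1.e+00] F [-0.23 -0.08  0.5 ] w 0.0853 t 1.95 q [ 1.04  0.49  1.56 -0.    1.09 -0.11]
shift [-2.000e-01 -2.187e+02  4.000e-01] rot [-1.0000e-04  2.5216e+00  1.0000e-04]
now [0.2565 0.57   0.2313] th 65.78 tilt [ 1.e-04  1.e-04 -1.e+00] F [-0.23 -0.08  0.5 ] w 0.0853 t 1.95 q [ 1.04  0.49  1.56 -0.    1.09 -0.11]
shift [-322.7 -168.7 -379.4] rot [-1.0000e-04  2.5216e+00  1.0000e-04]
now [0.2565 0.57   0.2313] th 65.78 tilt [ 1.e-04  1.e-04 -1.e+00] F [-0.23 -0.08  0.5 ] w 0.0853 t 1.95 q [ 1.04  0.49  1.56 -0.    1.09 -0.11]
shift [-322.7 -168.7 -379.4] rot [ 1.0e-04 -6.2e-01  1.0e-04]
```

Call:
{"api": "jog_arm", "payload": {
  "deltas": [
    [[0, -60, 0, 0, 0, 0, 1], [0, -120, 0, 0, 0, 0, 1], [0, -180, 0, 0, 0, 0, 1], [-20, -200, -20, 0, -0.1, 0, 1], [-50, -200, -60, 0, -0.2, 0, 1]]
  ]
}}

```text
time_s: 2.58
position: [0.2905, 0.4997, 0.4329]
eef_rot: [-0.551, -0.444, 0.442, 0.552]
contact_force: [1.5, -0.0, 0.2]
width: 0.0852
```

```bash
python3 - <<'E'
from h import *
go([.43,.12,.40],101.3)
E
```

```text
now [0.2905 0.4997 0.4329] th 77.54 tilt [ 0.0018  0.0026 -1.    ] F [ 1.48 -0.01  0.22] w 0.0852 t 2.58 q [ 0.93  0.29  1.35  0.    1.5  -0.42]
shift [-340.8   32.2 -218.1] rot [ 0.0018 -0.4147  0.0026]
```

Call:
{"api": "jog_arm", "payload": {
  "deltas": [
    [[-55, 0, -35, 0, -0.07, 0, 1], [-110, 0, -70, 0, -0.14, 0, 1], [-165, 0, -105, 0, -0.21, 0, 1], [-220, 0, -140, 0, -0.28, 0, 1], [-275, 0, -175, 0, -0.35, 0, 1]]
  ]
}}

```text
time_s: 3.2
position: [0.3962, 0.2036, 0.4316]
eef_rot: [0.467, 0.532, -0.531, -0.466]
contact_force: [0.5, 1.0, 0.4]
width: 0.0853
```

Call:
{"api": "jog_arm", "payload": {
  "deltas": [
    [[-50, 15, -30, 0, -0.06, 0, 1], [-65, 30, -42, 0, -0.065, 0, 1], [-65, 30, -42, 0, -0.065, 0, 1]]
  ]
}}

```text
time_s: 3.58
position: [0.4462, 0.1454, 0.4004]
eef_rot: [-0.45, -0.545, 0.546, 0.451]
contact_force: [-0.7, 0.5, 1.1]
width: 0.0854
```

```bash
python3 - <<'E'
from h import *
go([.43,.12,.40],101.3)
c=snap("wrist","b_wrist")
for l in("tweezers_head","tweezers_paddles","stand"):
    for r in find_in(c,l): print(l,np.round(r["centre"],4),round(float(r["p"]),2),proj(c,r["centre"]).round(0))
E
```

```text
now [0.4462 0.1454 0.4004] th 100.87 tilt [-2.e-03 -3.e-04 -1.e+00] F [-0.67  0.51  1.13] w 0.0854 t 3.58 q [ 0.17  0.12  1.65  0.    1.37 -1.59]
shift [-21.9   0.4  20.7] rot [-0.002  -0.0074  0.0001]
tweezers_head [0.5147 0.1221 0.1141] 0.95 [230. 193.]
tweezers_head [0.4163 0.1895 0.0938] 0.47 [292. 130.]
tweezers_paddles [0.6669 0.5272 0.0643] 0.75 [449. 307.]
tweezers_paddles [0.4139 0.1897 0.0967] 0.74 [293. 128.]
tweezers_paddles [0.5158 0.1216 0.1113] 0.58 [230. 193.]
stand [0.5115 0.1234 0.0114] 0.86 [236. 172.]
```

View pics/b_wrist.png

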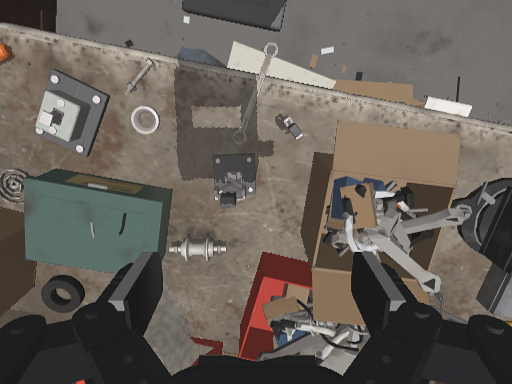

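```bash
python3 - <<'E'
import cv2
t=cv2.imread("pics/b_wrist.png");cv2.imwrite("pics/b_z.png",cv2.resize(t[90:220,190:320],None,fx=4.5,fy=4.5,interpolation=cv2.INTER_CUBIC))
t=cv2.imread("pics/b_wrist.png");cv2.imwrite("pics/b_z2.png",cv2.resize(t[60:170,20:170],None,fx=5,fy=5,interpolation=cv2.INTER_CUBIC))
E
```

```text
(no output)
```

View pics/b_z.png

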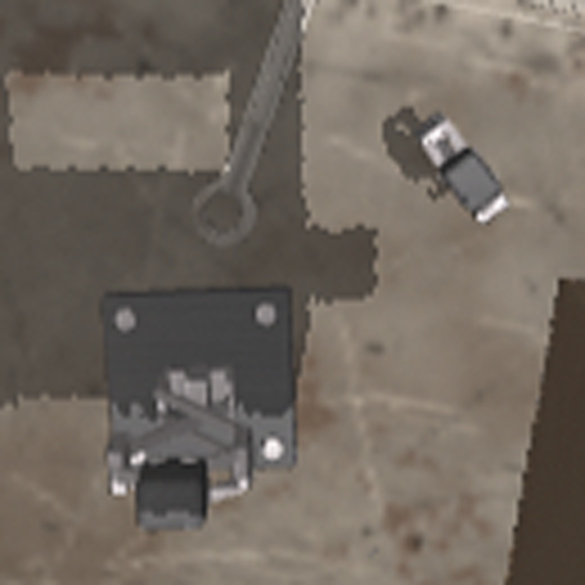

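View pics/b_z2.png

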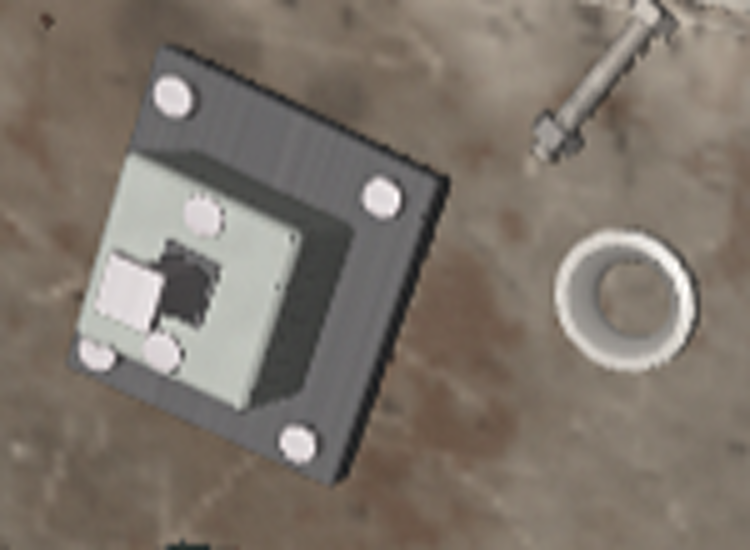

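```bash
python3 - <<'E'
from h import *
go([.512,.121,.24],101.3)
E
```

```text
now [0.4455 0.1472 0.402 ] th 101.07 tilt [ 1.1e-03  4.0e-04 -1.0e+00] F [-0.26 -0.42 -0.87] w 0.0855 t 3.77 q [ 0.18  0.12  1.65  0.    1.37 -1.59]
shift [-38.5 162.1 -60.1] rot [ 0.0011 -0.004   0.0002]
```

Call:
{"api": "jog_arm", "payload": {
  "deltas": [
    [[-13, 50, -20, 0, 0, 0, 1], [-26, 100, -40, 0, 0, 0, 1], [-38.5, 150, -60, 0, -0.004, 0, 1], [-38.5, 162, -60, 0, -0.004, 0, 1], [-38.5, 162, -60, 0, -0.004, 0, 1]]
  ]
}}

```text
time_s: 4.4
position: [0.5117, 0.1208, 0.2399]
eef_rot: [-0.448, -0.547, 0.547, 0.449]
contact_force: [0.4, -0.3, 0.2]
width: 0.0854
```

```bash
python3 - <<'E'
from h import *
import pickle
go([.512,.121,.24],101.3)
c=snap("wrist","c_wrist")
pickle.dump({k:c[k] for k in("T","K")},open("c.pkl","wb"))
for l in("tweezers_head","stand"):
    for r in find_in(c,l): print(l,np.round(r["centre"],4),round(float(r["p"]),2),proj(c,r["centre"]).round(0))
E
```

```text
now [0.5117 0.1208 0.2399] th 101.29 tilt [-2.e-04  2.e-04 -1.e+00] F [ 0.38 -0.28  0.24] w 0.0854 t 4.4 q [ 0.11  0.34  1.79  0.    1.01 -1.66]
shift [ 0.1 -0.1 -0.3] rot [-0.0002 -0.0003  0.0002]
tweezers_head [0.5122 0.1193 0.1115] 0.91 [254. 181.]
tweezers_head [0.4148 0.1887 0.0783] 0.74 [353.  81.]
stand [0.5118 0.1196 0.0118] 0.87 [255. 157.]
```

View pics/c_wrist.png

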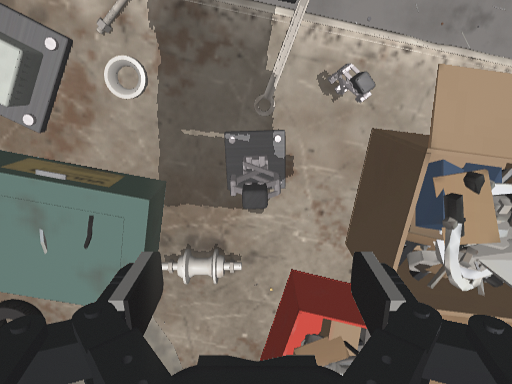

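```bash
python3 - <<'E'
import cv2
t=cv2.imread("pics/c_wrist.png");cv2.imwrite("pics/c_z.png",cv2.resize(t[120:220,210:300],None,fx=6,fy=6,interpolation=cv2.INTER_CUBIC))
E
```

```text
(no output)
```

View pics/c_z.png

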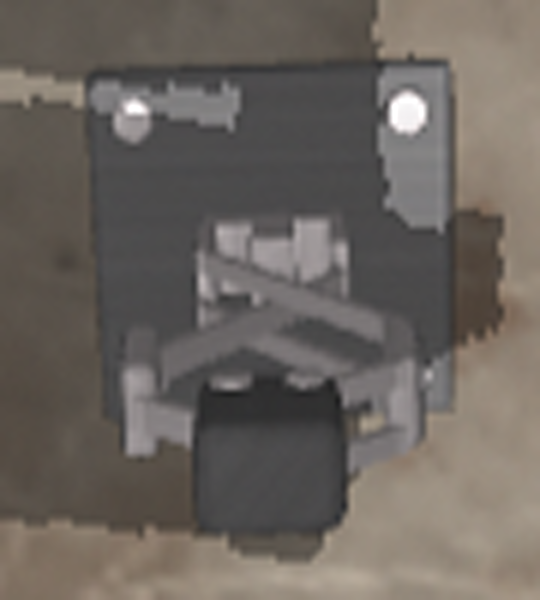

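```bash
python3 - <<'E'
from h import *
import pickle
c=pickle.load(open("c.pkl","rb"))
px=lambda z:((np.array(z)+.5)/6-.5)+[210,120]
print("head top",back(c,px((271,472)),.144).round(4))
P=[back(c,px(z),.008) for z in((88,70),(450,62),(455,410))]
print(np.round(P,4)); print("plate c",((P[0]+P[2])/2).round(4), [np.linalg.norm(P[1]-P[i]).round(4) for i in(0,2)])
e=P[0]-P[1];print(np.degrees(np.arctan2(e[1],e[0])));e=P[2]-P[1];print(np.degrees(np.arctan2(e[1],e[0])))
I=cv2.imread("pics/c_wrist.png");I=cv2.resize(I[120:220,210:300],None,fx=6,fy=6,interpolation=cv2.INTER_CUBIC)
def box(ctr,th,sx,sy,z0,z1,col):
    a=np.radians(th);ex=np.array([np.cos(a),np.sin(a)]);ey=np.array([-ex[1],ex[0]])
    for z in(z0,z1):
        q=np.array([((proj(c,np.r_[np.array(ctr)+sx/2*i*ex+sy/2*j*ey,z])-[210,120]+.5)*6-.5) for i,j in((1,1),(1,-1),(-1,-1),(-1,1))])
        cv2.polylines(I,[q.round().astype(int)],True,col,1)
s=((P[0]+P[2])/2)[:2];th=11
box(s,th,.07,.07,.008,.008,(0,0,255));box(s,th,.016,.020,.118,.144,(0,255,0));box(s,th,.014,.044,.112,.112,(255,255,0))
cv2.imwrite("pics/c_ov.png",I)
E
```

```text
head top [0.5159 0.1211 0.144 ]
[[0.4907 0.08   0.008 ]
 [0.4759 0.1468 0.008 ]
 [0.543  0.163  0.008 ]]
plate c [0.5169 0.1215 0.008 ] [np.float64(0.0685), np.float64(0.069)]
-77.49621450232935
13.580792833268633
```

View pics/c_ov.png

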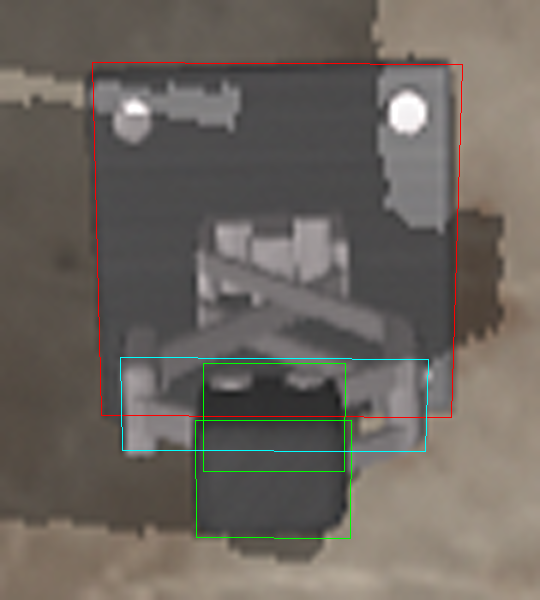

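```bash
python3 - <<'E'
from h import *
go([.516,.1212,.0805],102.9)
E
```

```text
now [0.5123 0.1207 0.2413] th 101.29 tilt [ 3.1e-03  5.0e-04 -1.0e+00] F [-0.03 -0.36  0.38] w 0.0852 t 4.55 q [ 0.11  0.34  1.79  0.    1.01 -1.66]
shift [ -0.2 160.8  -3.3] rot [ 0.0031 -0.0282 -0.0002]
```

Call:
{"api": "jog_arm", "payload": {
  "deltas": [
    [[0, 40, -4, 0, -0.028, 0, 1], [0, 80, -4, 0, -0.028, 0, 1], [0, 120, -4, 0, -0.028, 0, 1], [0, 150, -4, 0, -0.028, 0, 1], [0, 159.5, -4, 0, -0.028, 0, 1]]
  ]
}}

```text
time_s: 5.18
position: [0.5161, 0.1212, 0.0798]
eef_rot: [0.441, 0.553, -0.553, -0.441]
contact_force: [-0.5, 0.3, 0.6]
width: 0.0855
```

```bash
python3 - <<'E'
from h import *
go([.516,.1212,.0805],102.9)
c=snap("wrist","d_wrist")
c=snap("side","d_side")
t=cv2.imread("pics/d_side.png");cv2.imwrite("pics/d_sz.png",cv2.resize(t[140:240,210:310],None,fx=5,fy=5,interpolation=cv2.INTER_CUBIC))
E
```

```text
now [0.5161 0.1212 0.0798] th 102.86 tilt [-0.e+00  1.e-04 -1.e+00] F [-0.48  0.26  0.62] w 0.0855 t 5.17 q [ 0.11  0.57  1.94  0.    0.64 -1.69]
shift [ 0.1 -0.7  0.1] rot [-0.     -0.0006  0.0001]
```

View pics/d_wrist.png

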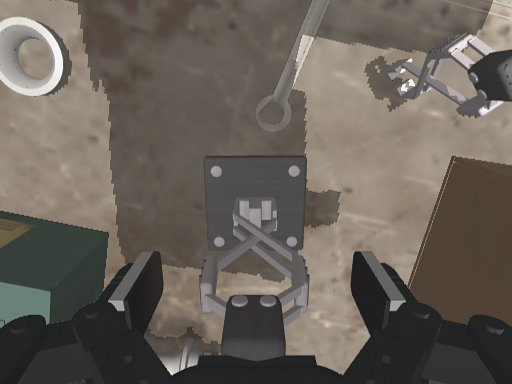

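View pics/d_sz.png

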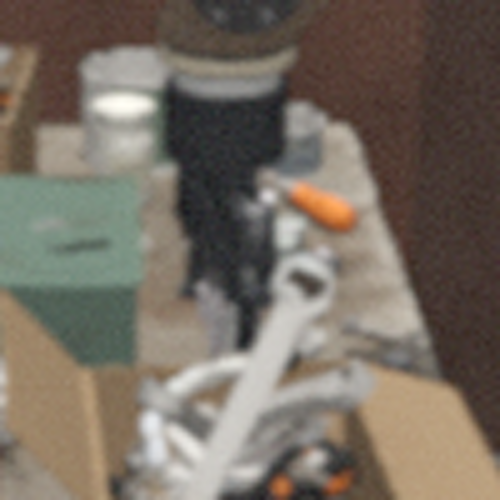

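Call:
{"api": "jog_arm", "payload": {
  "deltas": [
    [[0, 0, 0, 0, 0, 0, 0.35], [0, 0, 0, 0, 0, 0, 0.35], [0, 0, 0, 0, 0, 0, 0.35], [0, 0, 0, 0, 0, 0, 0.35], [0, 0, 0, 0, 0, 0, 0.35]]
  ]
}}

```text
time_s: 5.9
position: [0.5161, 0.1209, 0.0798]
eef_rot: [0.441, 0.553, -0.553, -0.441]
contact_force: [-0.6, -0.9, -0.6]
width: 0.0375
```

```bash
python3 - <<'E'
from h import *
go([.516,.1212,.24],102.9)
c=snap("wrist","e_wrist")
E
```

```text
now [0.5161 0.1209 0.0798] th 102.84 tilt [ 0.e+00  1.e-04 -1.e+00] F [-0.59 -0.89 -0.57] w 0.0375 t 5.9 q [ 0.11  0.57  1.94  0.    0.64 -1.69]
shift [   0.3 -160.2   -0. ] rot [ 0.     -0.001   0.0001]
```

View pics/e_wrist.png

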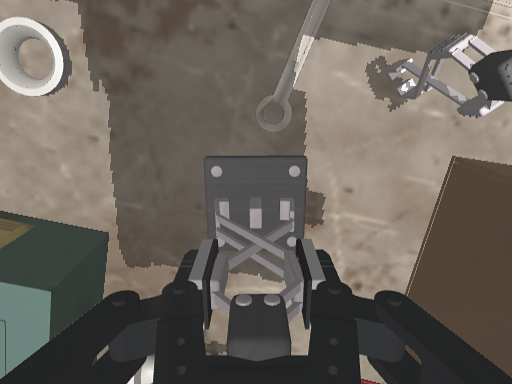

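Call:
{"api": "jog_arm", "payload": {
  "deltas": [
    [[0, -15, 0, 0, 0, 0, 0.35], [0, -45, 0, 0, 0, 0, 0.35], [0, -85, 0, 0, 0, 0, 0.35], [0, -120, 0, 0, 0, 0, 0.35], [0, -130, 0, 0, 0, 0, 0.35]]
  ]
}}

```text
time_s: 6.58
position: [0.5166, 0.121, 0.2124]
eef_rot: [0.442, 0.554, -0.552, -0.44]
contact_force: [-0.6, -0.8, -1.8]
width: 0.0372
```

```bash
python3 - <<'E'
from h import *
import pickle
go([.468,-.143,.21],75)
c=snap("wrist","f_wrist")
c=snap("top","f_top")
pickle.dump({k:c[k] for k in("T","K")},open("ftop.pkl","wb"))
for l in("jig","pin_head"):
    for r in find_in(c,l): print(l,np.round(r["centre"],4),round(float(r["p"]),2),proj(c,r["centre"]).round(0))
t=cv2.imread("pics/f_top.png");cv2.imwrite("pics/f_tz.png",cv2.resize(t[195:255,290:355],None,fx=9,fy=9,interpolation=cv2.INTER_CUBIC))
E
```

```text
now [0.5166 0.121  0.2124] th 102.85 tilt [ 4.e-03  5.e-04 -1.e+00] F [-0.57 -0.76 -1.83] w 0.0372 t 6.58 q [ 0.11  0.38  1.81  0.    0.94 -1.69]
shift [-246.6    2.1  106.1] rot [0.004  0.4861 0.0005]
jig [ 0.4684 -0.148   0.013 ] 0.89 [321. 221.]
```

View pics/f_wrist.png

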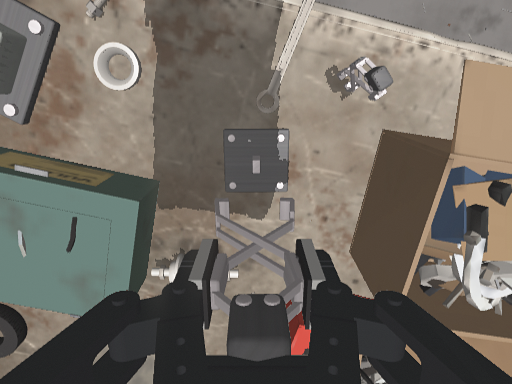

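View pics/f_tz.png

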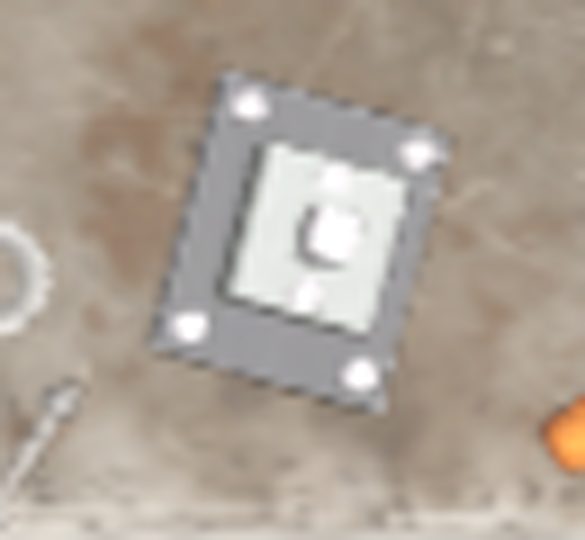

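```bash
python3 - <<'E'
from h import *
import pickle
c=pickle.load(open("ftop.pkl","rb"))
px=lambda z:((np.array(z)+.5)/9-.5)+[290,195]
P=np.array([back(c,px(z),.012) for z in((225,75),(452,145),(382,410),(155,345))])
print(P.mean(0).round(4))
for i in range(4):
    e=P[(i+1)%4]-P[i];print(np.linalg.norm(e).round(4),np.degrees(np.arctan2(e[1],e[0])).round(1))
Q=np.array([back(c,px(z),.046) for z in((263,143),(407,180),(367,332),(228,297))]);print(Q.mean(0).round(4))
for i in range(4):
    e=Q[(i+1)%4]-Q[i];print(np.linalg.norm(e).round(4),np.degrees(np.arctan2(e[1],e[0])).round(1))
for h in(.065,.075):print(h,back(c,px((335,235)),h+.0025).round(4))
E
```

```text
[ 0.4677 -0.1545  0.012 ]
0.0896 -107.1
0.1036 164.1
0.0884 74.1
0.1056 -15.3
[ 0.4685 -0.1526  0.046 ]
0.0546 -104.4
0.058 164.2
0.0524 76.0
0.0582 -13.7
0.065 [ 0.4688 -0.1551  0.0675]
0.075 [ 0.4684 -0.1531  0.0775]
```

```bash
python3 - <<'E'
from h import *
go([.468,-.153,.21],75)
E
```

```text
now [0.5156 0.1208 0.209 ] th 102.85 tilt [-1.2e-03 -1.0e-04 -1.0e+00] F [-0.03 -0.72 -1.6 ] w 0.037 t 6.78 q [ 0.11  0.38  1.82  0.    0.94 -1.69]
shift [-256.4   -1.   107.3] rot [-1.20e-03  4.86e-01 -1.00e-04]
```

Call:
{"api": "jog_arm", "payload": {
  "deltas": [
    [[-25, 0, 11, 0, 0.05, 0, 0.35], [-70, 0, 30, 0, 0.14, 0, 0.35], [-120, 0, 50, 0, 0.24, 0, 0.35], [-170, 0, 71, 0, 0.34, 0, 0.35], [-215, 0, 90, 0, 0.42, 0, 0.35]]
  ]
}}

```text
time_s: 7.4
position: [0.4752, -0.1103, 0.2085]
eef_rot: [-0.546, -0.447, 0.448, 0.548]
contact_force: [0.1, -0.0, -1.5]
width: 0.0375
```

```bash
python3 - <<'E'
from h import *
go([.468,-.153,.21],75)
E
```

```text
now [ 0.4752 -0.1103  0.2085] th 78.6 tilt [-2.1e-03  9.0e-04 -1.0e+00] F [ 0.08 -0.04 -1.55] w 0.0375 t 7.4 q [-0.36  0.33  1.91  0.    0.9  -1.74]
shift [-43.2  -1.5  -1.4] rot [-0.0023  0.0628  0.0004]
```

Call:
{"api": "jog_arm", "payload": {
  "deltas": [
    [[-28, 0, -1, 0, 0.04, 0, 0.35], [-43, 0, -1, 0, 0.064, 0, 0.35], [-43, 0, -1, 0, 0.064, 0, 0.35], [-43, 0, -1, 0, 0.064, 0, 0.35]]
  ]
}}

```text
time_s: 7.9
position: [0.4688, -0.1502, 0.2095]
eef_rot: [-0.56, -0.431, 0.431, 0.561]
contact_force: [0.3, -0.4, -0.6]
width: 0.0374
```

```bash
python3 - <<'E'
from h import *
import pickle
go([.468,-.153,.21],75)
c=snap("wrist","g_wrist")
go([.468,-.153,.21],75)
pickle.dump({k:c[k] for k in("T","K")},open("g.pkl","wb"))
for l in("jig","pin_head","tweezers_jaws"):
    for r in find_in(c,l): print(l,np.round(r["centre"],4),round(float(r["p"]),2),proj(c,r["centre"]).round(0))
t=cv2.imread("pics/g_wrist.png");cv2.imwrite("pics/g_z.png",cv2.resize(t[110:240,190:325],None,fx=5,fy=5,interpolation=cv2.INTER_CUBIC))
E
```

```text
now [ 0.4688 -0.1502  0.2095] th 75.19 tilt [-5.e-04  5.e-04 -1.e+00] F [ 0.3  -0.4  -0.55] w 0.0374 t 7.9 q [-0.44  0.33  1.9   0.    0.91 -1.76]
shift [-2.9 -0.5  0.1] rot [-0.0006  0.0033  0.0004]
now [ 0.4689 -0.1501  0.2096] th 75.2 tilt [-3.e-04  4.e-04 -1.e+00] F [ 0.61 -0.01 -1.  ] w 0.0373 t 7.95 q [-0.44  0.33  1.9   0.    0.91 -1.76]
shift [-3.  -0.4  0.1] rot [-0.0004  0.0035  0.0003]
jig [ 0.4574 -0.1544  0.0088] 0.72 [250. 153.]
jig [ 0.4087 -0.278   0.0202] 0.58 [119. 141.]
pin_head [ 0.4666 -0.1514  0.0746] 0.93 [254. 177.]
pin_head [ 0.4597 -0.1512  0.0096] 0.28 [253. 155.]
tweezers_jaws [ 0.466  -0.1487  0.2467] 0.8 [257. 298.]
```

View pics/g_wrist.png

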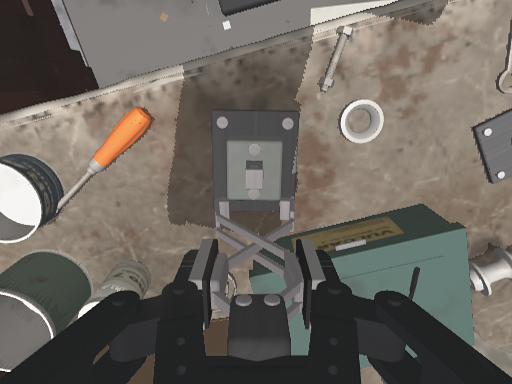

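View pics/g_z.png

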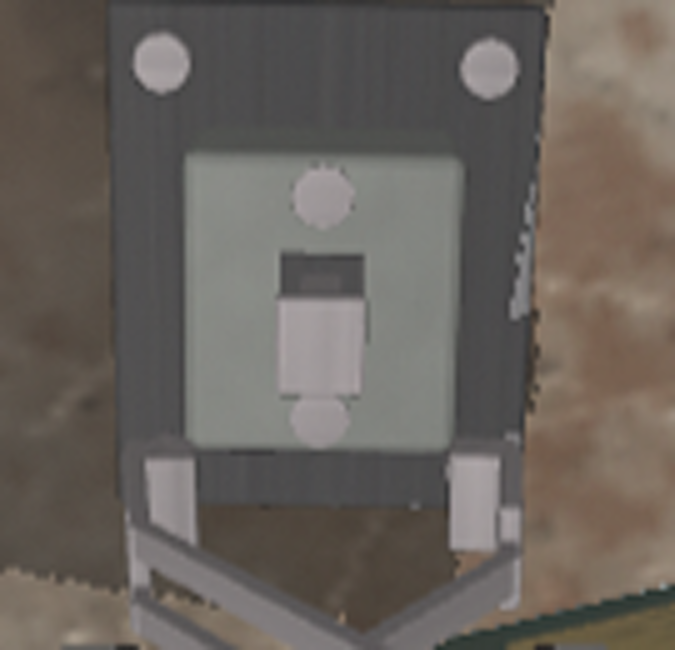

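```bash
python3 - <<'E'
from h import *
import pickle
c=pickle.load(open("g.pkl","rb"))
px=lambda z:((np.array(z)+.5)/5-.5)+[190,110]
o,r,m=state();p=o["position"];print(p)
tl=lambda P:(m.T@(P-p)*1000).round(1)
B=np.mean([back(c,px(z),.046) for z in((185,155),(462,160),(456,451),(189,447))],0);print("block",B.round(4),tl(B))
B=np.mean([back(c,px(z),.012+.004) for z in((161,62),(489,68))],0);print("bolts",B.round(4),tl(B))
for h in(.060,.065,.07,.075,.079):
    H=back(c,px((321.5,346)),h+.0025);print(h,H.round(4),tl(H))
zf=p[2]-.0718+.008
F=[back(c,px(z),zf) for z in((146,458),(196,458),(198,545),(147,545),(450,456),(499,456),(499,550),(450,550))];print("feet",np.mean(F,0).round(4),tl(np.mean(F,0)))
for f in F:print(tl(f))
E
```

```text
[ 0.4689043  -0.15035888  0.2097994 ]
block [ 0.4682 -0.152   0.046 ] [ -1.8 163.8   0.3]
bolts [ 0.427  -0.1407  0.016 ] [ -1.4 193.8  43. ]
0.06 [ 0.4711 -0.1529  0.0625] [ -1.9 147.3  -2.7]
0.065 [ 0.4697 -0.1525  0.0675] [ -1.9 142.3  -1.3]
0.07 [ 0.4683 -0.1521  0.0725] [-1.800e+00  1.373e+02  1.000e-01]
0.075 [ 0.4669 -0.1517  0.0775] [ -1.8 132.3   1.6]
0.079 [ 0.4658 -0.1513  0.0815] [ -1.7 128.3   2.7]
feet [ 0.4694 -0.1515  0.146 ] [-1.  63.8 -0.8]
[-24.7  63.8   5.6]
[-18.   63.8   5.6]
[-18.   63.8  -6.9]
[-25.   63.8  -6.9]
[16.  63.8  5.9]
[22.5 63.8  5.9]
[22.9 63.8 -7.7]
[16.3 63.8 -7.7]
```

Call:
{"api": "jog_arm", "payload": {
  "deltas": [
    [[-0.8, 10, 1, 0, 0.012, 0, 0.35], [-0.8, 28, 1, 0, 0.012, 0, 0.35], [-0.8, 44, 1, 0, 0.012, 0, 0.35], [-0.8, 48, 1, 0, 0.012, 0, 0.35], [-0.8, 48, 1, 0, 0.012, 0, 0.35]]
  ]
}}

```text
time_s: 8.72
position: [0.4676, -0.1516, 0.1616]
eef_rot: [-0.563, -0.428, 0.428, 0.563]
contact_force: [0.1, 0.4, -0.6]
width: 0.037
```

```bash
python3 - <<'E'
from h import *
go([.4683,-.152,.1215],74.5)
c=snap("wrist","i_wrist")
t=cv2.imread("pics/i_wrist.png");cv2.imwrite("pics/i_z.png",cv2.resize(t[110:260,180:330],None,fx=4,fy=4,interpolation=cv2.INTER_CUBIC))
E
```

```text
now [ 0.4676 -0.1516  0.1616] th 74.42 tilt [-3.e-04  3.e-04 -1.e+00] F [ 0.07  0.43 -0.58] w 0.037 t 8.72 q [-0.45  0.4   1.96  0.    0.79 -1.75]
shift [-0.2 40.1 -0.8] rot [-0.0004 -0.0014  0.0002]
```

View pics/i_z.png

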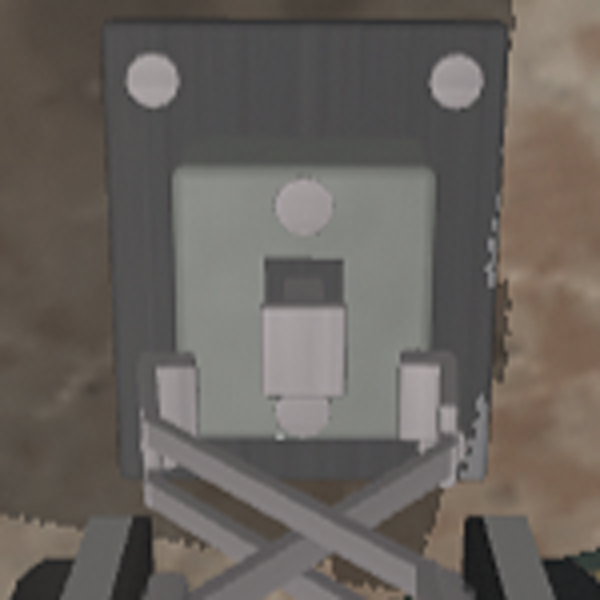

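Call:
{"api": "jog_arm", "payload": {
  "deltas": [
    [[0.3, 10, 0, 0, 0, 0, 0.35], [0.3, 22, 0, 0, 0, 0, 0.35], [0.3, 33, 0, 0, 0, 0, 0.35], [0.3, 39, 0, 0, 0, 0, 0.35], [0.3, 40, 0, 0, 0, 0, 0.35]]
  ]
}}

```text
time_s: 9.4
position: [0.4676, -0.1513, 0.1213]
eef_rot: [-0.563, -0.428, 0.428, 0.563]
contact_force: [0.1, 0.3, -0.6]
width: 0.0371
```

```bash
python3 - <<'E'
from h import *
go([.4683,-.152,.1215],74.5)
c=snap("wrist","j_wrist")
t=cv2.imread("pics/j_wrist.png");cv2.imwrite("pics/j_z.png",cv2.resize(t[110:310,160:350],None,fx=3.5,fy=3,interpolation=cv2.INTER_CUBIC))
c=snap("side","j_side")
t=cv2.imread("pics/j_side.png");cv2.imwrite("pics/j_sz.png",cv2.resize(t[130:210,230:310],None,fx=6,fy=6,interpolation=cv2.INTER_CUBIC))
E
```

```text
now [ 0.4676 -0.1513  0.1213] th 74.43 tilt [-7.e-04  4.e-04 -1.e+00] F [ 0.13  0.28 -0.55] w 0.0371 t 9.4 q [-0.45  0.46  2.    0.    0.68 -1.75]
shift [-0.5 -0.2 -0.9] rot [-0.0008 -0.0013  0.0002]
```

View pics/j_z.png

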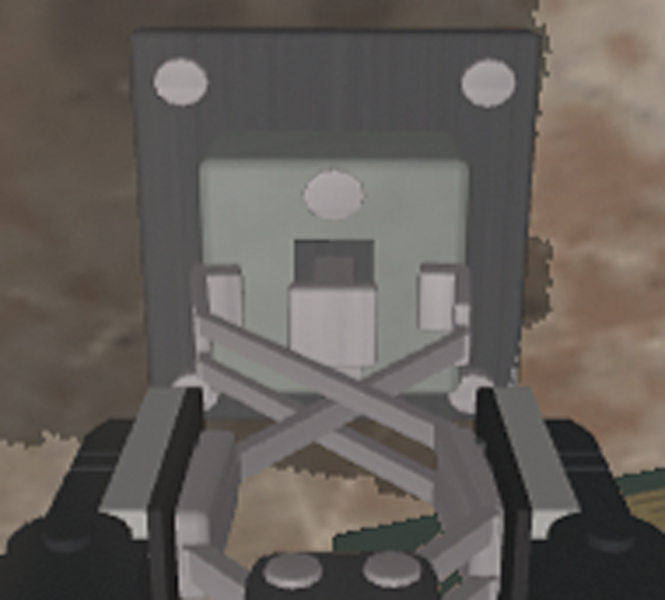

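View pics/j_sz.png

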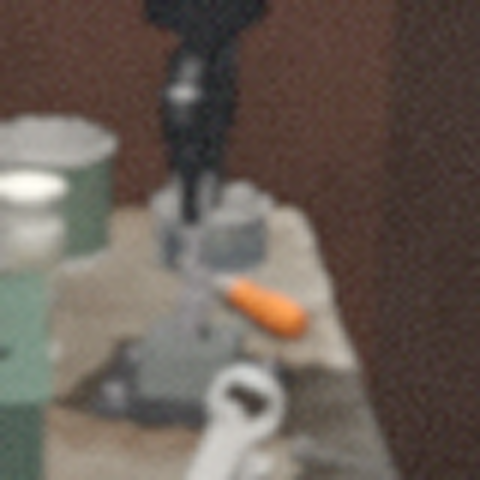

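Call:
{"api": "jog_arm", "payload": {
  "deltas": [
    [[0, 0, 0, 0, 0, 0, 0.48], [0, 0, 0, 0, 0, 0, 0.53], [0, 0, 0, 0, 0, 0, 0.65], [0, 0, 0, 0, 0, 0, 0.75], [0, 0, 0, 0, 0, 0, 0.75]]
  ]
}}

```text
time_s: 10.12
position: [0.4677, -0.1513, 0.1218]
eef_rot: [0.563, 0.428, -0.428, -0.563]
contact_force: [-0.1, 0.4, 0.4]
width: 0.0639
```

```bash
python3 - <<'E'
from h import *
go([.4683,-.152,.1555],74.5)
c=snap("wrist","k_wrist")
t=cv2.imread("pics/k_wrist.png");cv2.imwrite("pics/k_z.png",cv2.resize(t[110:384,120:390],None,fx=2.5,fy=2.1,interpolation=cv2.INTER_CUBIC))
E
```

```text
now [ 0.4677 -0.1513  0.1218] th 74.43 tilt [ 1.e-04  1.e-04 -1.e+00] F [-0.1   0.41  0.44] w 0.0639 t 10.12 q [-0.45  0.46  2.    0.    0.69 -1.75]
shift [ -0.5 -33.7  -0.8] rot [ 0.0001 -0.0013  0.0001]
```

View pics/k_z.png

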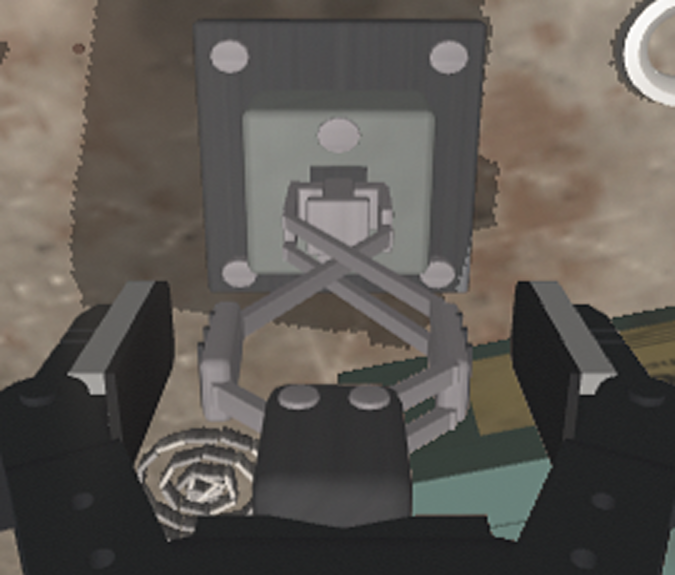

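Call:
{"api": "jog_arm", "payload": {
  "deltas": [
    [[0, -8, 0, 0, 0, 0, 0.75], [-0.6, -22, -0.8, 0, 0, 0, 0.75], [-0.6, -34, -0.8, 0, 0, 0, 0.75], [-0.6, -36, -0.8, 0, 0, 0, 0.75], [-0.6, -36, -0.8, 0, 0, 0, 0.75]]
  ]
}}

```text
time_s: 10.8
position: [0.4682, -0.1521, 0.158]
eef_rot: [0.563, 0.428, -0.428, -0.563]
contact_force: [-0.0, -0.4, -0.4]
width: 0.0641
```

```bash
python3 - <<'E'
from h import *
go([.4683,-.152,.1575],74.5)
c=snap("wrist","l_wrist")
t=cv2.imread("pics/l_wrist.png");cv2.imwrite("pics/l_z.png",cv2.resize(t[110:384,120:390],None,fx=2.5,fy=2.1,interpolation=cv2.INTER_CUBIC))
E
```

```text
now [ 0.4682 -0.1521  0.158 ] th 74.43 tilt [ 4.e-04 -1.e-04 -1.e+00] F [-0.   -0.36 -0.44] w 0.0641 t 10.8 q [-0.45  0.4   1.96  0.    0.78 -1.75]
shift [ 0.1  0.5 -0. ] rot [ 0.0004 -0.0012  0.    ]
```

View pics/l_z.png

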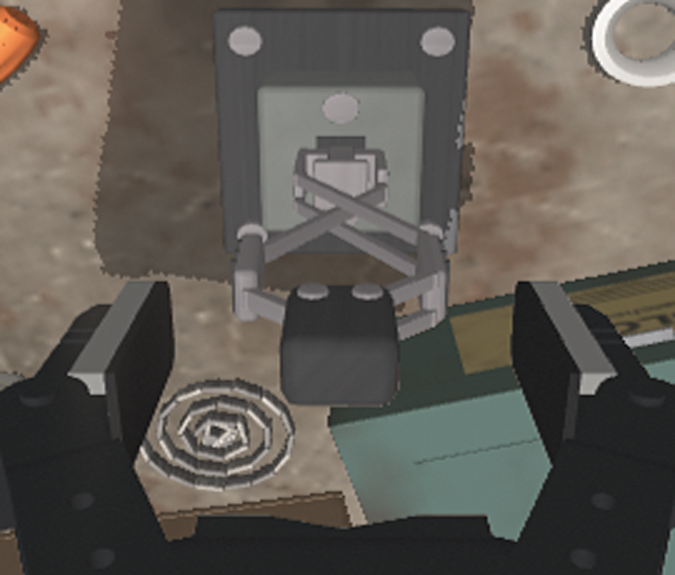

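Call:
{"api": "jog_arm", "payload": {
  "deltas": [
    [[0, 0, 0, 0, 0, 0, 0.4], [0, 0, 0, 0, 0, 0, 0.3], [0, 0, 0, 0, 0, 0, 0.15], [0, 0, 0, 0, 0, 0, 0.15], [0, 0, 0, 0, 0, 0, 0.15]]
  ]
}}

```text
time_s: 11.48
position: [0.4682, -0.1521, 0.1576]
eef_rot: [-0.563, -0.428, 0.428, 0.563]
contact_force: [-0.3, -0.6, -3.2]
width: 0.0188
```

```bash
python3 - <<'E'
from h import *
go([.4683,-.152,.1575],74.5)
for i in range(3):
    c=snap("wrist","m_wrist");o=get_obs();print(o["contact_force"].round(2),o["ft_torque"].round(3),o["position"].round(4))
t=cv2.imread("pics/m_wrist.png");cv2.imwrite("pics/m_z.png",cv2.resize(t[110:384,120:390],None,fx=2.5,fy=2.1,interpolation=cv2.INTER_CUBIC))
E
```

```text
now [ 0.4682 -0.1521  0.1576] th 74.43 tilt [-2.e-04  2.e-04 -1.e+00] F [-0.26 -0.58 -3.21] w 0.0188 t 11.47 q [-0.45  0.4   1.96  0.    0.78 -1.75]
shift [ 0.1  0.1 -0.1] rot [-0.0003 -0.0013  0.0002]
[ 0.49 -0.34 -3.19] [-0.026 -0.048 -0.063] [ 0.4682 -0.1521  0.1576]
[-0.01 -0.12 -3.62] [-0.075  0.006 -0.027] [ 0.4682 -0.1521  0.1576]
[ 0.34  0.05 -3.23] [-0.069 -0.03   0.016] [ 0.4682 -0.1521  0.1576]
```

View pics/m_z.png

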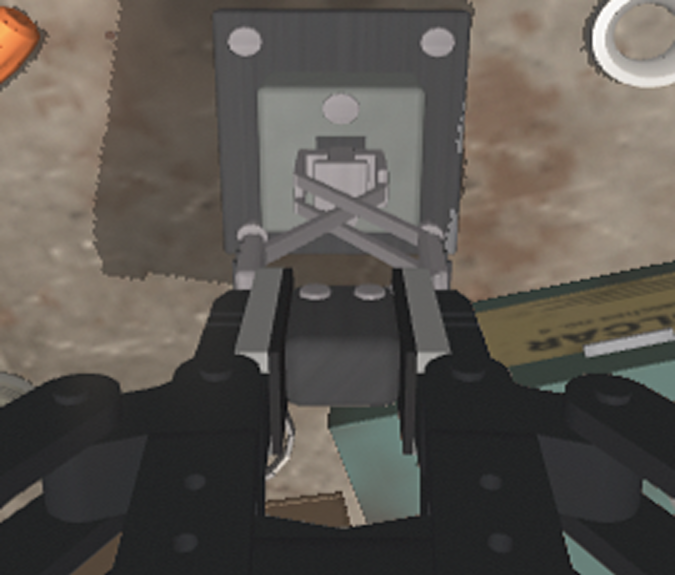

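Call:
{"api": "jog_arm", "payload": {
  "deltas": [
    [[0, -1, 0, 0, 0, 0, 0.15], [0, -2, 0, 0, 0, 0, 0.15], [0, -3, 0, 0, 0, 0, 0.15], [0, -4, 0, 0, 0, 0, 0.15], [0, -5, 0, 0, 0, 0, 0.15]]
  ]
}}

```text
time_s: 12.25
position: [0.4683, -0.1521, 0.1629]
eef_rot: [0.563, 0.428, -0.428, -0.563]
contact_force: [-0.2, -1.1, -3.2]
width: 0.0192
```

Call:
{"api": "jog_arm", "payload": {
  "deltas": [
    [[0, -1, 0, 0, 0, 0, 0.15], [0, -2, 0, 0, 0, 0, 0.15], [0, -3, 0, 0, 0, 0, 0.15], [0, -3, 0, 0, 0, 0, 0.15]]
  ]
}}

```text
time_s: 12.75
position: [0.4684, -0.1522, 0.1659]
eef_rot: [0.563, 0.428, -0.428, -0.563]
contact_force: [0.6, 0.3, -1.2]
width: 0.0188
```

Call:
{"api": "jog_arm", "payload": {
  "deltas": [
    [[0, -1, 0, 0, 0, 0, 0.15], [0, -2, 0, 0, 0, 0, 0.15], [0, -2, 0, 0, 0, 0, 0.15]]
  ]
}}

```text
time_s: 13.12
position: [0.4683, -0.1522, 0.1679]
eef_rot: [0.563, 0.428, -0.428, -0.563]
contact_force: [-0.8, -0.2, -0.8]
width: 0.019
```

Call:
{"api": "jog_arm", "payload": {
  "deltas": [
    [[0, -1, 0, 0, 0, 0, 0.15], [0, -2, 0, 0, 0, 0, 0.15], [0, -2, 0, 0, 0, 0, 0.15]]
  ]
}}

```text
time_s: 13.5
position: [0.4682, -0.1521, 0.1697]
eef_rot: [-0.563, -0.428, 0.428, 0.563]
contact_force: [0.2, -0.6, -6.1]
width: 0.0188
```

```bash
python3 - <<'E'
from h import *
c=snap("wrist","n_wrist");o=get_obs();print(o["contact_force"].round(2),o["ft_torque"].round(3),o["position"].round(4))
t=cv2.imread("pics/n_wrist.png");cv2.imwrite("pics/n_z.png",cv2.resize(t[110:330,180:330],None,fx=4,fy=2.7,interpolation=cv2.INTER_CUBIC))
E
```

```text
[ 0.17 -0.36 -5.78] [-0.091  0.022  0.05 ] [ 0.4682 -0.1521  0.1697]
```

View pics/n_z.png

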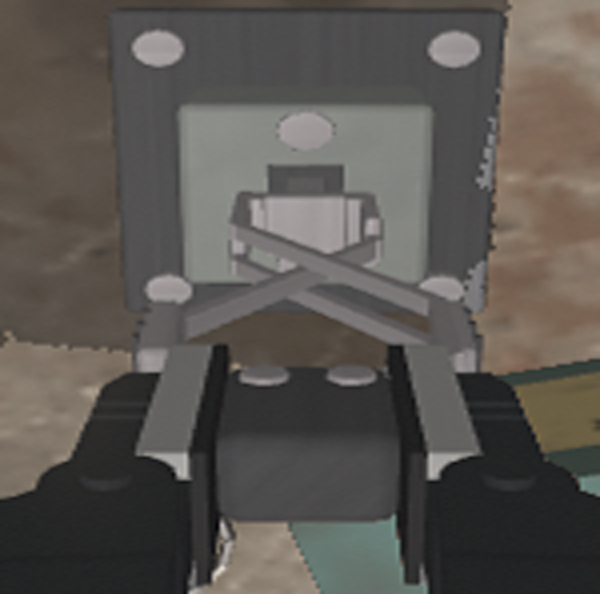

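Call:
{"api": "jog_arm", "payload": {
  "deltas": [
    [[0, -1, 0, 0, 0, 0, 0.15], [0, -2, 0, 0, 0, 0, 0.15], [0, -3, 0, 0, 0, 0, 0.15], [0, -3, 0, 0, 0, 0, 0.15]]
  ]
}}

```text
time_s: 14.05
position: [0.4683, -0.1521, 0.1729]
eef_rot: [0.563, 0.428, -0.428, -0.563]
contact_force: [0.0, 0.5, -4.8]
width: 0.0191
```

Call:
{"api": "jog_arm", "payload": {
  "deltas": [
    [[0, -1, 0, 0, 0, 0, 0.15], [0, -2, 0, 0, 0, 0, 0.15], [0, -3, 0, 0, 0, 0, 0.15], [0, -4, 0, 0, 0, 0, 0.15], [0, -5, 0, 0, 0, 0, 0.15]]
  ]
}}

```text
time_s: 14.68
position: [0.4683, -0.1521, 0.1778]
eef_rot: [-0.563, -0.428, 0.428, 0.563]
contact_force: [0.6, 0.7, -6.1]
width: 0.0189
```

Call:
{"api": "jog_arm", "payload": {
  "deltas": [
    [[0, -1, 0, 0, 0, 0, 0.15], [0, -2, 0, 0, 0, 0, 0.15], [0, -3, 0, 0, 0, 0, 0.15], [0, -3, 0, 0, 0, 0, 0.15]]
  ]
}}

```text
time_s: 15.18
position: [0.4683, -0.1522, 0.181]
eef_rot: [0.563, 0.428, -0.428, -0.563]
contact_force: [-0.8, -0.1, -4.2]
width: 0.0191
```

Call:
{"api": "jog_arm", "payload": {
  "deltas": [
    [[0, -0.5, 0, 0, 0, 0, 0.15], [0, -1, 0, 0, 0, 0, 0.15], [0, -1.5, 0, 0, 0, 0, 0.15], [0, -1.5, 0, 0, 0, 0, 0.15]]
  ]
}}

```text
time_s: 15.68
position: [0.4683, -0.1521, 0.1823]
eef_rot: [0.563, 0.428, -0.428, -0.563]
contact_force: [-0.7, -0.5, -5.6]
width: 0.0192
```

Now in 1 mm steps, feeling.

Call:
{"api": "jog_arm", "payload": {
  "deltas": [
    [[0, -0.5, 0, 0, 0, 0, 0.15], [0, -1, 0, 0, 0, 0, 0.15], [0, -1, 0, 0, 0, 0, 0.15]]
  ]
}}

```text
time_s: 16.05
position: [0.4683, -0.1521, 0.1833]
eef_rot: [0.563, 0.428, -0.428, -0.563]
contact_force: [0.1, -1.0, -5.3]
width: 0.0187
```

Call:
{"api": "jog_arm", "payload": {
  "deltas": [
    [[0, -0.5, 0, 0, 0, 0, 0.15], [0, -1, 0, 0, 0, 0, 0.15], [0, -1, 0, 0, 0, 0, 0.15]]
  ]
}}

```text
time_s: 16.42
position: [0.4683, -0.1522, 0.1844]
eef_rot: [0.563, 0.428, -0.428, -0.563]
contact_force: [-0.5, -0.4, -4.9]
width: 0.0187
```

Call:
{"api": "jog_arm", "payload": {
  "deltas": [
    [[0, -0.5, 0, 0, 0, 0, 0.15], [0, -1, 0, 0, 0, 0, 0.15], [0, -1, 0, 0, 0, 0, 0.15]]
  ]
}}

```text
time_s: 16.8
position: [0.4683, -0.1521, 0.1853]
eef_rot: [0.563, 0.428, -0.428, -0.563]
contact_force: [-0.6, -0.8, -5.4]
width: 0.0191
```

Call:
{"api": "jog_arm", "payload": {
  "deltas": [
    [[0, -0.5, 0, 0, 0, 0, 0.15], [0, -1, 0, 0, 0, 0, 0.15], [0, -1, 0, 0, 0, 0, 0.15]]
  ]
}}

```text
time_s: 17.18
position: [0.4683, -0.1522, 0.1864]
eef_rot: [0.563, 0.428, -0.428, -0.563]
contact_force: [0.5, 0.4, -5.4]
width: 0.0192
```

Call:
{"api": "jog_arm", "payload": {
  "deltas": [
    [[0, -0.5, 0, 0, 0, 0, 0.15], [0, -1, 0, 0, 0, 0, 0.15], [0, -1, 0, 0, 0, 0, 0.15]]
  ]
}}

```text
time_s: 17.55
position: [0.4683, -0.1521, 0.1873]
eef_rot: [0.563, 0.428, -0.428, -0.563]
contact_force: [-2.0, -0.4, -4.7]
width: 0.0187
```

Call:
{"api": "jog_arm", "payload": {
  "deltas": [
    [[0, -0.5, 0, 0, 0, 0, 0.15], [0, -1, 0, 0, 0, 0, 0.15], [0, -1, 0, 0, 0, 0, 0.15]]
  ]
}}

```text
time_s: 17.92
position: [0.4683, -0.1522, 0.1884]
eef_rot: [0.563, 0.428, -0.428, -0.563]
contact_force: [-0.2, 0.0, -5.9]
width: 0.0192
```

Call:
{"api": "jog_arm", "payload": {
  "deltas": [
    [[0, -0.5, 0, 0, 0, 0, 0.15], [0, -1, 0, 0, 0, 0, 0.15], [0, -1, 0, 0, 0, 0, 0.15]]
  ]
}}

```text
time_s: 18.3
position: [0.4682, -0.1521, 0.1891]
eef_rot: [-0.563, -0.428, 0.428, 0.563]
contact_force: [0.6, -2.0, -8.9]
width: 0.019
```

Call:
{"api": "jog_arm", "payload": {
  "deltas": [
    [[0, -0.5, 0, 0, 0, 0, 0.15], [0, -0.5, 0, 0, 0, 0, 0.15]]
  ]
}}

```text
time_s: 18.55
position: [0.4682, -0.1521, 0.1896]
eef_rot: [-0.563, -0.428, 0.428, 0.563]
contact_force: [-1.2, -0.4, -11.0]
width: 0.0188
```

Call:
{"api": "jog_arm", "payload": {
  "deltas": [
    [[0, -0.5, 0, 0, 0, 0, 0.15], [0, -0.5, 0, 0, 0, 0, 0.15]]
  ]
}}

```text
time_s: 18.8
position: [0.4681, -0.1521, 0.1901]
eef_rot: [-0.563, -0.428, 0.428, 0.563]
contact_force: [0.9, -0.9, -14.6]
width: 0.0188
```

Call:
{"api": "jog_arm", "payload": {
  "deltas": [
    [[0, -0.2, 0, 0, 0, 0, 0.15], [0, -0.3, 0, 0, 0, 0, 0.15], [0, -0.3, 0, 0, 0, 0, 0.15], [0, -0.3, 0, 0, 0, 0, 0.15], [0, -0.3, 0, 0, 0, 0, 0.15]]
  ]
}}

```text
time_s: 19.42
position: [0.4682, -0.1521, 0.1905]
eef_rot: [-0.563, -0.428, 0.428, 0.563]
contact_force: [0.8, -0.5, -17.0]
width: 0.0189
```

```bash
python3 - <<'E'
from h import *
for i in range(8):
    camera("wrist");o=get_obs();print(o["contact_force"].round(2),o["ft_torque"].round(3),o["position"].round(4),o["time_s"])
E
```

```text
[ -0.17  -1.1  -16.72] [-0.13   0.075 -0.035] [ 0.4682 -0.1521  0.1905] 19.475
[  0.05  -0.08 -16.81] [-0.12   0.045 -0.01 ] [ 0.4682 -0.1521  0.1905] 19.525
[ -0.34  -0.73 -17.46] [-0.091 -0.033  0.012] [ 0.4682 -0.1521  0.1905] 19.575
[  0.32  -0.25 -17.45] [-0.085  0.021  0.004] [ 0.4682 -0.1521  0.1905] 19.625
[ -0.43  -0.35 -17.38] [-0.067  0.037  0.02 ] [ 0.4682 -0.1521  0.1905] 19.675
[ -0.39  -0.18 -16.96] [-0.113 -0.007  0.027] [ 0.4682 -0.1521  0.1905] 19.725
[  0.08   0.03 -17.6 ] [-0.106 -0.01   0.011] [ 0.4682 -0.1521  0.1906] 19.775
[  0.33  -0.94 -17.1 ] [-0.131  0.026 -0.033] [ 0.4682 -0.1521  0.1906] 19.825
```

Call:
{"api": "jog_arm", "payload": {
  "deltas": [
    [[0, -0.1, 0, 0, 0, 0, 0.15], [0, -0.2, 0, 0, 0, 0, 0.15], [0, -0.3, 0, 0, 0, 0, 0.15], [0, -0.3, 0, 0, 0, 0, 0.15], [0, -0.3, 0, 0, 0, 0, 0.15]]
  ]
}}

```text
time_s: 20.45
position: [0.4683, -0.1521, 0.1908]
eef_rot: [-0.563, -0.428, 0.428, 0.563]
contact_force: [-0.5, -0.7, -18.6]
width: 0.0185
```

```bash
python3 - <<'E'
from h import *
F=[]
for i in range(10):
    camera("wrist");o=get_obs();F.append(o["contact_force"][2])
print(np.round(F,2),np.mean(F),o["position"].round(4),o["time_s"])
E
```

```text
[-18.35 -18.29 -18.06 -18.2  -18.6  -17.99 -18.46 -18.52 -18.47 -18.07] -18.300599449367468 [ 0.4683 -0.1521  0.1909] 20.95
```

Call:
{"api": "jog_arm", "payload": {
  "deltas": [
    [[0, 0.1, 0, 0, 0, 0, 0.15], [0, 0.2, 0, 0, 0, 0, 0.15], [0, 0.2, 0, 0, 0, 0, 0.15], [0, 0.2, 0, 0, 0, 0, 0.15], [0, 0.2, 0, 0, 0, 0, 0.15]]
  ]
}}

```text
time_s: 21.58
position: [0.4683, -0.1522, 0.1907]
eef_rot: [0.563, 0.428, -0.428, -0.563]
contact_force: [-0.9, -0.4, -17.0]
width: 0.0187
```

Call:
{"api": "jog_arm", "payload": {
  "deltas": [
    [[0, 0.2, 0, 0, 0, 0, 0.15], [0, 0.2, 0, 0, 0, 0, 0.15], [0, 0.2, 0, 0, 0, 0, 0.15]]
  ]
}}

```text
time_s: 21.95
position: [0.4683, -0.1522, 0.1905]
eef_rot: [0.563, 0.428, -0.428, -0.563]
contact_force: [-0.0, 0.1, -16.7]
width: 0.0189
```

Call:
{"api": "jog_arm", "payload": {
  "deltas": [
    [[0, 0.3, 0, 0, 0, 0, 0.15], [0, 0.6, 0, 0, 0, 0, 0.15], [0, 0.9, 0, 0, 0, 0, 0.15], [0, 0.9, 0, 0, 0, 0, 0.15]]
  ]
}}

```text
time_s: 22.45
position: [0.4684, -0.1522, 0.1897]
eef_rot: [0.563, 0.428, -0.428, -0.563]
contact_force: [-0.9, 0.4, -13.4]
width: 0.019
```

```bash
python3 - <<'E'
from h import *
F=[]
for i in range(4):
    c=snap("wrist","p_wrist");o=get_obs();F.append(o["contact_force"][2])
print(np.round(F,2),np.mean(F),o["position"].round(4),o["time_s"],o["ft_torque"])
E
```

```text
[-12.99 -12.61 -13.4  -12.33] -12.832617855452327 [ 0.4683 -0.1522  0.1897] 22.65 [-0.04887064  0.17454403 -0.0129097 ]
```

Call:
{"api": "jog_arm", "payload": {
  "deltas": [
    [[0, 0.3, 0, 0, 0, 0, 0.15], [0, 0.6, 0, 0, 0, 0, 0.15], [0, 0.6, 0, 0, 0, 0, 0.15]]
  ]
}}

```text
time_s: 23.02
position: [0.4684, -0.1522, 0.1892]
eef_rot: [0.563, 0.428, -0.428, -0.563]
contact_force: [-0.1, -1.3, -9.2]
width: 0.0188
```

Call:
{"api": "jog_arm", "payload": {
  "deltas": [
    [[0, 0.3, 0, 0, 0, 0, 0.15], [0, 0.6, 0, 0, 0, 0, 0.15], [0, 0.6, 0, 0, 0, 0, 0.15]]
  ]
}}

```text
time_s: 23.4
position: [0.4686, -0.1523, 0.1889]
eef_rot: [0.564, 0.428, -0.427, -0.563]
contact_force: [-1.6, 0.3, 1.0]
width: 0.0189
```

Call:
{"api": "jog_arm", "payload": {
  "deltas": [
    [[0, -0.1, 0, 0, 0, 0, 0.15], [0, -0.1, 0, 0, 0, 0, 0.15]]
  ]
}}

```text
time_s: 23.65
position: [0.4685, -0.1522, 0.1888]
eef_rot: [0.563, 0.428, -0.427, -0.563]
contact_force: [-0.7, -0.0, 0.8]
width: 0.0189
```

```bash
python3 - <<'E'
from h import *
F=[]
for i in range(4):
    c=snap("wrist","q_wrist");o=get_obs();F.append(o["contact_force"].round(1))
print(F,o["position"].round(4),o["time_s"],o["ft_torque"]);go([.468,-.152,.19],74.5)
for l in ["pin_head"]:
    for r in find_in(c,l): print(l,np.round(r["centre"],4),round(float(r["p"]),2))
t=cv2.imread("pics/q_wrist.png");cv2.imwrite("pics/q_z.png",cv2.resize(t[90:330,160:350],None,fx=3.5,fy=2.5,interpolation=cv2.INTER_CUBIC))
E
```

```text
[array([-0.2, -0.9,  0.9]), array([-1.3, -1. ,  1.2]), array([0.9, 0.8, 1.6]), array([ 0.9, -0.3,  0.8])] [ 0.4685 -0.1522  0.1886] 23.85 [-0.04566109  0.0261044  -0.03154593]
now [ 0.4685 -0.1522  0.1886] th 74.43 tilt [ 6.e-04 -1.e-04 -1.e+00] F [ 0.91 -0.35  0.84] w 0.0185 t 23.85 q [-0.45  0.36  1.93  0.    0.85 -1.75]
shift [ 0.1 -1.4  0.5] rot [ 0.0006 -0.0013  0.    ]
pin_head [ 0.4665 -0.1506  0.0953] 0.89
pin_head [ 0.4659 -0.1658  0.1474] 0.32
```

View pics/q_z.png

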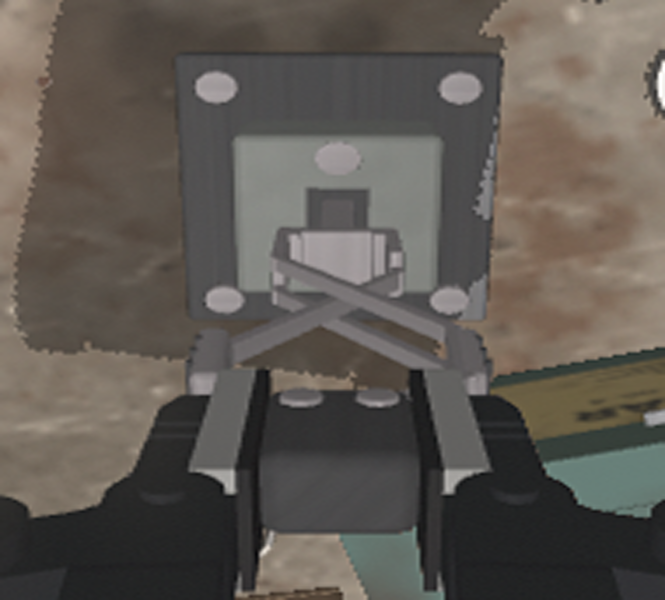

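Call:
{"api": "jog_arm", "payload": {
  "deltas": [
    [[0, -0.2, 0, 0, 0, 0, 0.15], [0, -0.3, 0, 0, 0, 0, 0.15], [0, -0.3, 0, 0, 0, 0, 0.15]]
  ]
}}

```text
time_s: 24.28
position: [0.4683, -0.1521, 0.1886]
eef_rot: [-0.563, -0.428, 0.428, 0.563]
contact_force: [0.6, 0.3, -2.5]
width: 0.0189
```

Call:
{"api": "jog_arm", "payload": {
  "deltas": [
    [[0, 0, 0, 0, 0, 0, 0.3], [0, 0, 0, 0, 0, 0, 0.5], [0, 0, 0, 0, 0, 0, 0.7], [0, 0, 0, 0, 0, 0, 0.7]]
  ]
}}

```text
time_s: 24.78
position: [0.4683, -0.1521, 0.1888]
eef_rot: [0.563, 0.428, -0.428, -0.563]
contact_force: [0.1, 0.3, -0.6]
width: 0.0598
```

```bash
python3 - <<'E'
from h import *
go([.468,-.152,.30],74.5)
c=snap("wrist","r_wrist")
for l in ["pin_head"]:
    for r in find_in(c,l): print(l,np.round(r["centre"],4),round(float(r["p"]),2))
t=cv2.imread("pics/r_wrist.png");cv2.imwrite("pics/r_z.png",cv2.resize(t[90:384,120:390],None,fx=2.5,fy=2,interpolation=cv2.INTER_CUBIC))
E
```

```text
now [ 0.4683 -0.1521  0.1888] th 74.43 tilt [ 1.e-04  1.e-04 -1.e+00] F [ 0.1   0.32 -0.6 ] w 0.0598 t 24.77 q [-0.45  0.36  1.93  0.    0.86 -1.75]
shift [ 1.000e-01 -1.112e+02  3.000e-01] rot [ 0.0001 -0.0012  0.0001]
pin_head [ 0.4698 -0.1497  0.095 ] 0.72
pin_head [ 0.3867 -0.0504  0.0086] 0.67
```

View pics/r_z.png

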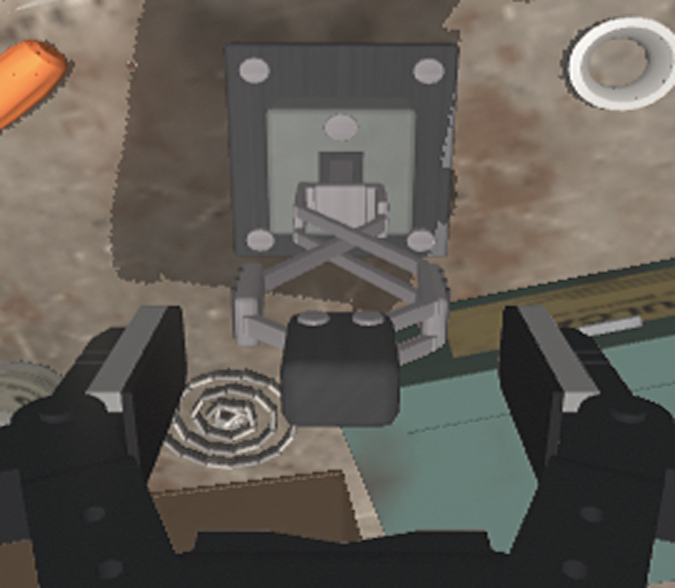

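Call:
{"api": "jog_arm", "payload": {
  "deltas": [
    [[0, -15, 0, 0, 0, 0, 0.7], [0, -40, 0, 0, 0, 0, 0.7], [0, -70, 0, 0, 0, 0, 0.7], [0, -100, 0, 0, 0, 0, 0.7], [0, -110, 0, 0, 0, 0, 0.7]]
  ]
}}

```text
time_s: 25.5
position: [0.4686, -0.1523, 0.3001]
eef_rot: [0.564, 0.428, -0.427, -0.562]
contact_force: [-0.2, -0.3, -0.5]
width: 0.0599
```

```bash
python3 - <<'E'
from h import *
go([.468,-.152,.30],74.5)
c=snap("wrist","s_wrist")
for l in ["pin_head","tweezers_head"]:
    for r in find_in(c,l): print(l,np.round(r["centre"],4),round(float(r["p"]),2))
t=cv2.imread("pics/s_wrist.png");cv2.imwrite("pics/s_z.png",cv2.resize(t[90:260,160:350],None,fx=3.5,fy=3.5,interpolation=cv2.INTER_CUBIC))
c=snap("side","s_side")
t=cv2.imread("pics/s_side.png");cv2.imwrite("pics/s_sz.png",cv2.resize(t[120:210,220:320],None,fx=6,fy=6,interpolation=cv2.INTER_CUBIC))
E
```

```text
now [ 0.4686 -0.1523  0.3001] th 74.43 tilt [ 0.0022 -0.001  -1.    ] F [-0.2  -0.3  -0.54] w 0.0599 t 25.5 q [-0.45  0.23  1.78  0.    1.13 -1.75]
shift [0.1 0.1 0.6] rot [ 0.0024 -0.0012 -0.0003]
pin_head [ 0.4649 -0.1513  0.0934] 0.63
tweezers_head [ 0.4659 -0.155   0.1864] 0.74
```

View pics/s_z.png

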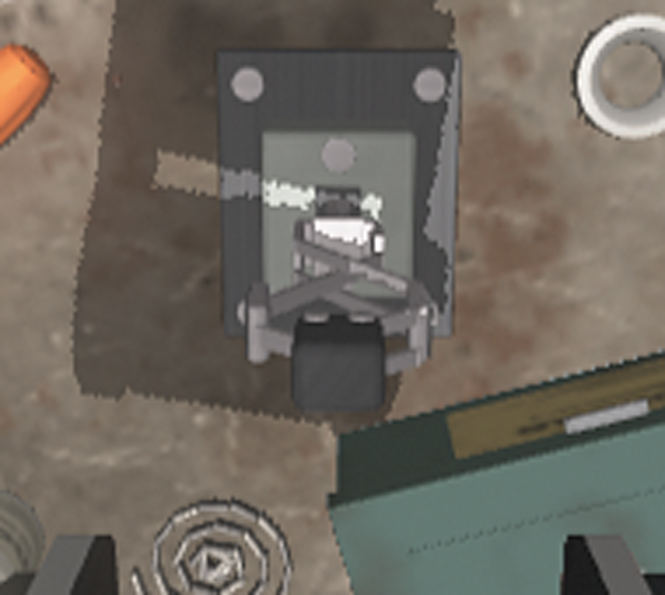

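View pics/s_sz.png

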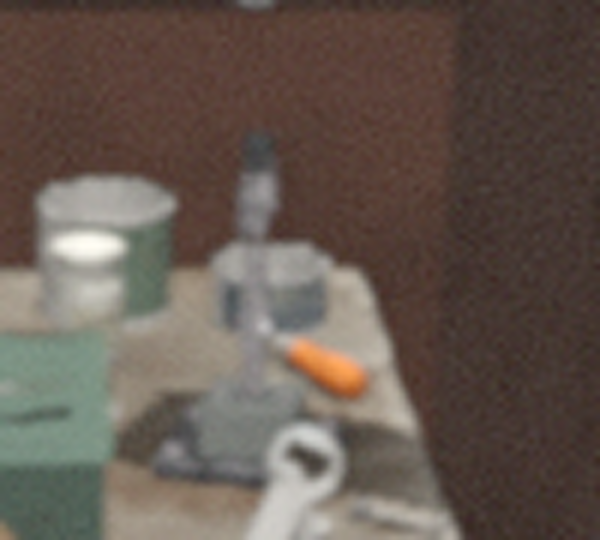

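Wrist view: the tweezers stand upright on the drawn pin, with the head block at about (338,365) in the zoom. The cup, driver and box have not moved, and the gripper is clear. I'm handing in.

```bash
python3 -c "
from station import *
print(hand_in(), get_obs()['time_s'])"
```

```text
the job is handed in; nothing more can be done
the job is handed in; nothing more can be done
```

The pin is fully drawn and set on its stop, and the tweezers are left gripping it upright. I handed in at about 26 s.

- **Sequence:** I squeezed the tweezers off the stand by their paddles and lowered them open round the pin. They snapped shut on the shank below the head. I then regripped them by the head block and drew the pin up about 19 mm.
- **The stop:** the wrist force ran at about 5–6 N during the draw and began to climb at about 5 N per mm at the end.
- **The set pull:** I held about 16 N on the pin for roughly 0.8 s, then about 17.4 N for 0.7 s, and eased off. These are wrist readings less the tweezers' weight. The highest wrist reading was 18.6 N. I cannot measure the stop's own load. With pin friction taken off, I estimate it at 11–13 N, so it may be a little under 15 N.
- **Small push when easing off:** I overshot slightly and pressed down on the pin with about 2 N, then took that off before letting go.
- **Last checks:** the pictures show the tweezers upright on the raised pin, with the gripper clear and nothing in view disturbed. The network put the pin head at 93–95 mm; the draw itself suggests nearer 90 mm. Both lie within the 82–95 mm range.

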